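Clamp a whetstone in its holder with the eccentric cam

TASK

Lay the big whetstone flat in the bed of its holder and let go of it, then turn the cam knob clockwise until its lobe grips the end of the stone firmly against the end stop, and let go of the knob. The stone is brittle: set it down gently, and stop turning shortly after the clamp bites. Leave the other things on the worktop where they are.

Things in the scene. Friction and masses are not known exactly. Their poses are not given: they have to be found in the camera images.
- holder: Whetstone holder, fixed: bamboo board 250 x 84 mm on rubber feet. Origin: at worktop level under the board, 5 mm from mid-length; x along the board from the cam (pivot at x = -82 mm) to the end stop, y across, z up
- bed (a point): Point on the bed (the board's top), 14 mm above the holder's origin, same axes. Four steel lugs at x = -32 and +52 mm, 22 mm long, guide the stone's sides: 54 mm apart at the bed, upright for 7 mm, flared outwards above, up to 15 mm over the bed. With the cam drawn back the stone has 5 to 11 mm of play lengthways; laid with its centre at x = +10 mm it clears both ends
- stop_mid (a point): Point on the bed, x = +90.5 mm, the mean place of the end stop's face: a low steel angle, 19 mm over the bed, with a stiff rubber buffer and a thumb screw. Its face stands up to 2.5 mm nearer or farther along x, as it was last set (not reported); it stays so
- cam (a joint): Angle of the eccentric cam about its upright pivot, rad; starts at 0.1 to 0.45, grows clockwise seen from above. At 0 its lobe points to the holder's -x, away from the stone. It reaches 25 - 11 cos(angle) mm from the pivot towards the stone: turning pushes the stone along the bed (easily) and jams it against the stop somewhere between 1.1 and 1.6 rad. It stays where it is left
- cam_pivot (a point): Pivot axis at the cam's underside, 16 mm over the worktop; black disc 17 mm thick. Free turning takes 0.25 N m. Once jammed the moment climbs 0.02 N m per N of clamp force, about 0.1 N m per 0.02 rad of hand turn. Firm: 0.4 to 0.55 N m above free turning (18 to 25 N), some 0.05 to 0.08 rad past the first bite. Over 38 N the stone may crack. About a third of the force is lost on letting go
- cam_grip (a point): Point on the pivot axis in the wing grip on the cam, 58 mm above the worktop. The black wing is an upright plate 12 mm thick, 48 mm long, from 38 to 68 mm above the worktop, pinched on its flat faces from above with the fingertips at least 37 mm above the worktop. At cam angle 0 it stands along the holder's y axis; it turns with the cam
- stone: The big whetstone, loose, 150 x 50 x 20 mm, grey on top, cream below, 0.26 to 0.43 kg, lying on the worktop in front of the holder. Origin: centre of its underside; x along its length, y across, z up. Either end may point to the stop. In the bed its top is 34 mm above the worktop
- slurry_stone: Small grey rubbing stone 55 x 27 x 22 mm; bystander, origin under its centre
- knife: Chef's knife lying flat, about 310 mm long, handle towards the robot; bystander, origin at the heel of the blade
- pepper_mill: Wooden pepper mill, 58 mm wide, 130 mm high; bystander, origin under its centre
- salt_shaker: Glass and metal salt shaker, 44 mm wide, 90 mm high; bystander, origin under its centre
- spice_1: Spice jar with a screw cap, 45 mm wide, 106 mm high; bystander, origin under its centre
- tin_tomato: Low food tin, 75 mm wide, 58 mm high, between holder and hob; bystander, origin under its centre
- sugar_tin: White canister with a wooden lid, 68 mm wide, 100 mm high; bystander, origin under its centre
- kitchen_timer: Round dial timer, 61 mm wide, 49 mm high, by the sink; bystander, origin under its centre

How it is judged:
On the way:
1. the stone lies flat in the bed between the guides, let go and not yet clamped (z of stone in the frame of bed between -0.003 and 0.003 m and y of stone in the frame of bed between -0.004 and 0.004 m and angle between the x axis of stone and the x axis of holder, either way round below 0.06 rad and angle between stone's own z axis and vertical below 0.06 rad and contact force between cam and stone below 2 N and contact force between the fingers and stone below 0.2 N), for 0.2 s.
At the end, for the whole second after the job is handed in: The stone lies flat in the bed between the guides (height within 3 mm, sideways within 4 mm, in line within 0.06 rad), clamped by the cam's lobe with 8 to 30 N; stone and cam are at rest (z of stone in the frame of bed between -0.003 and 0.003 m and y of stone in the frame of bed between -0.004 and 0.004 m and angle between the x axis of stone and the x axis of holder, either way round below 0.06 rad and angle between stone's own z axis and vertical below 0.06 rad and contact force between cam and stone between 8 and 30 N and linear speed of stone below 0.01 m/s and velocity of joint cam below 0.05 rad/s); the robot touches nothing.
It fails at once if the cam presses on the stone with more than 38 N (overtightened) (contact force between cam and stone above 38 N).
It fails at once if the stone is banged into the holder or forced down (more than 100 N in all) (contact force between holder and stone above 100 N).
It fails at once if a bystander is shoved more than 3 cm (distance of any of slurry_stone, knife, pepper_mill, salt_shaker, spice_1, tin_tomato, sugar_tin, kitchen_timer from where it was at the start of the episode above 0.03 m).
It also fails if it takes over 67 s, if anything falls off the work surface, if the arm or the gripper's body presses on something with over 40 N, if the wrist force passes 120 N, or if a joint passes its speed limit or range.

ROBOT

A 6-joint arm with a two-finger parallel gripper is mounted at the origin on a cart in front of the work surface, level with it; the furniture and walls round the work are solid. World frame = base frame: x ahead of the robot, y to its left, z up, the work surface at z = 0. Lengths are in m, angles in rad, forces in N, time in s.
With the tool pointing down it reaches from about 0.35 to 0.725 m from the base axis. Payload 4.3 kg.
Tool frame: the origin (TCP) lies on the centre line of the jaws, within the pads' length; the fingertips stand 19 mm ahead of it and the grasp point (between the pads) is the TCP; z points along the fingers, y is the line along which they close (so a half turn about z gives the same grasp; the last joint's range is limited). The gripper opens to 85 mm and grips with 20 to 120 N. Pads are 22 mm wide; open, the fingers measure 114 mm over their backs; the gripper's body (76 mm by 85 mm) begins 54 mm behind the grasp point. The pads swing forward as they close: fully open they stand 13 mm farther back than shut.
Start: joints at [-1.337, 0.377, 0.081, 1.274, 0, 1.46], TCP at [0.194, -0.541, 0.25] pointing down, gripper open.
Joint ranges: [-2.72, 2.72], [-0.84, 1.66], [-1.02, 1.22], [-1.77, 2.12], [-1.37, 1.28], [-3.14, 3.14]. Speed limits (rad/s): [2.57, 2.57, 3.14, 3.14, 3.14, 3.14].

INTERFACE

Orientations are given as [roll, pitch, yaw] about the fixed x, y, z axes, in that order (R = Rz(yaw) Ry(pitch) Rx(roll)).
In Python, from cell import arm gives the robot as it stands.
- The arm moves only by the shell command python3 -m inch 'ROWS' [FORCE]. ROWS is JSON, a list of rows, each a list of 3 entries, a list of its own where there are three numbers: the shift along the tool's x, y, z in m, then the turn, a rotation vector about the tool's x, y, z in rad, then the closure, from 0 (fully open) to 1 (shut). In form: [[[x, y, z], [wx, wy, wz], hand], ...]. A call has 1 to 12 rows; each row shifts and turns the commanded pose from where the row before left it, along the tool's axes as they then stand; what a row does not reach is not made up. A row lasts 1/10 s, in which the tool goes at most 50 mm and 8.59 degrees, less where a joint would pass 70% of its speed; a pose out of reach is approached as far as the arm can. A call is refused whole if a number of a shift passes 0.05 or a number of a turn 0.15, either way. A call with a gripper value outside its range is refused whole. The fingers move at their own pace and stop on an object; FORCE is the grip in N (left out, the last holds). Time passes only in rows, so rows that do not move let the fingers close. It gives the time, the measured TCP pose, the force, the opening and the grip force at its end, in the units of the state.
- arm.read_state(): the state, without advancing time (a new reading comes with each control period).
- arm.grab_frame(name): name is "scene" or "top"; returns the picture (384x512x3 uint8, red, green, blue); there is no depth.
- arm.get_calibration(name): a dict with "K" (3x3 intrinsics, pixels), "R" (3x3) and "t" (3): a world point X has camera coordinates R X + t. Camera axes: x right, y down, z forward; pixel columns grow to the right and rows downward; lengths in m; the calibration is good to about 2 mm. A picture is of the moment at which its call begins. get_calibration takes no time and is no camera call.
- arm.close_job(): hands the job in; it is judged then, once.
The state is a dict: "clock": time; "qpos": joint angles; "qvel": joint speeds; "joint_torque": joint torques, N m; "tool_pos": TCP position; "orientation": TCP orientation; "force": force on the tool from outside, world axes, zero at the start; "ft_torque": the same for the moment, N m; "opening": finger opening in m; "finger_force": force on a finger pad.
Only numpy, scipy, OpenCV 4.12 (cv2) and the standard library are available. Lean on these libraries where they do the work, as an engineer would, in place of code of your own. Each camera call takes 0.05 s, during which the arm holds its last target. There are 200 camera calls.

## Working session

There is one attempt and no reset: what is moved stays moved. The work goes in short steps, Python scripts to look and compute and a shell command to move; the robot and the scene stay as the last step left them, time stands still between calls to the robot, and variables do not carry over. Pictures are saved under pics/ and viewed, at most 10 in all, crops included, and the job is handed in when it is done.

```bash
mkdir -p pics; ls; python3 - <<'E'
from cell import arm
import cv2
for n in("scene","top"):
    cv2.imwrite(f"pics/{n}0.png",arm.grab_frame(n)[:,:,::-1]); c=arm.get_calibration(n); print(n,c)
print(arm.read_state())
E
```

```text
pics
scene {'K': array([[445.37709134,   0.        , 249.99778552],
       [  0.        , 445.37709134, 186.2650423 ],
       [  0.        ,   0.        ,   1.        ]]), 'R': array([[-0.8718673 , -0.48953769, -0.01415137],
       [-0.23789276,  0.44859108, -0.86149468],
       [ 0.42808229, -0.74774253, -0.50756937]]), 't': array([0.49237083, 0.21913182, 0.85991598])}
top {'K': array([[362.36971215,   0.        , 249.07127608],
       [  0.        , 362.36971215, 194.82307812],
       [  0.        ,   0.        ,   1.        ]]), 'R': array([[-0.05509271, -0.99847618,  0.00318038],
       [-0.97735791,  0.05327521, -0.20477616],
       [ 0.20429468, -0.01439004, -0.97880366]]), 't': array([-0.03192467,  0.56653744,  0.97773541])}
{'clock': 0.1, 'qpos': array([-1.33731478e+00,  3.78033414e-01,  7.97647182e-02,  1.27439755e+00,
       -2.23981203e-06,  1.46047287e+00]), 'qvel': array([ 0.00051071, -0.00180373,  0.00437733,  0.0019825 , -0.00086012,
       -0.00224602]), 'joint_torque': array([ 1.09789486e-03, -4.64692497e+01,  2.70583230e+01,  1.20245220e-02,
       -1.71252759e-04,  8.14235761e-06]), 'tool_pos': array([ 0.19368031, -0.54081322,  0.24943151]), 'orientation': array([-3.13973386e+00, -2.03651342e-04,  3.43804809e-01]), 'force': array([ 0.11507812, -0.38283423,  0.71291242]), 'ft_torque': array([-0.02902449, -0.02400214, -0.00346154]), 'finger_force': 0.0, 'opening': 0.08560895810207805}
```

View pics/top0.png

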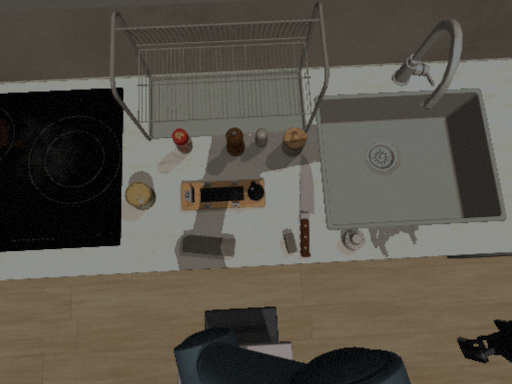

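View pics/scene0.png

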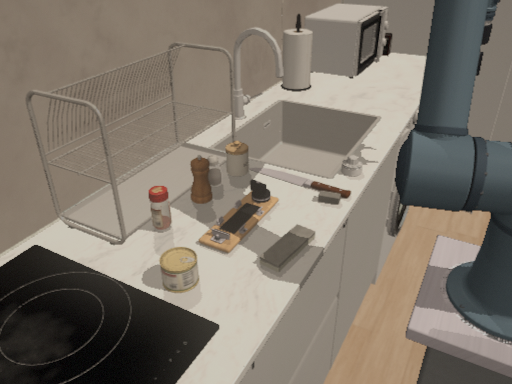

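The top view shows the stone at about (205,245) and the holder at about (223,194), with the cam at (256,190) and the stop at (188,193). I'll zoom in and detect the contours.

```bash
cat > h.py <<'E'
from cell import arm
import cv2, numpy as np
def cast(n,uv,z):
    c=arm.get_calibration(n);K,R,t=map(np.array,(c["K"],c["R"],c["t"]))
    C=-R.T@t; d=R.T@np.linalg.inv(K)@np.array([uv[0],uv[1],1.]); return C+d*(z-C[2])/d[2]
def proj(n,X):
    c=arm.get_calibration(n); p=np.array(c["K"])@(np.array(c["R"])@np.array(X)+c["t"]); return p[:2]/p[2]
def crop(n,x0,y0,x1,y1,s,name,g=1.6):
    im=arm.grab_frame(n)[y0:y1,x0:x1,::-1]
    im=np.clip(cv2.resize(im,None,fx=s,fy=s,interpolation=cv2.INTER_CUBIC)*g,0,255).astype('uint8')
    cv2.imwrite("pics/"+name,im)
E
python3 - <<'E'
from h import *
crop("top",170,165,310,265,5.7,"top1.png")
crop("scene",190,165,350,285,5,"sc1.png")
E
```

```text
(no output)
```

View pics/top1.png

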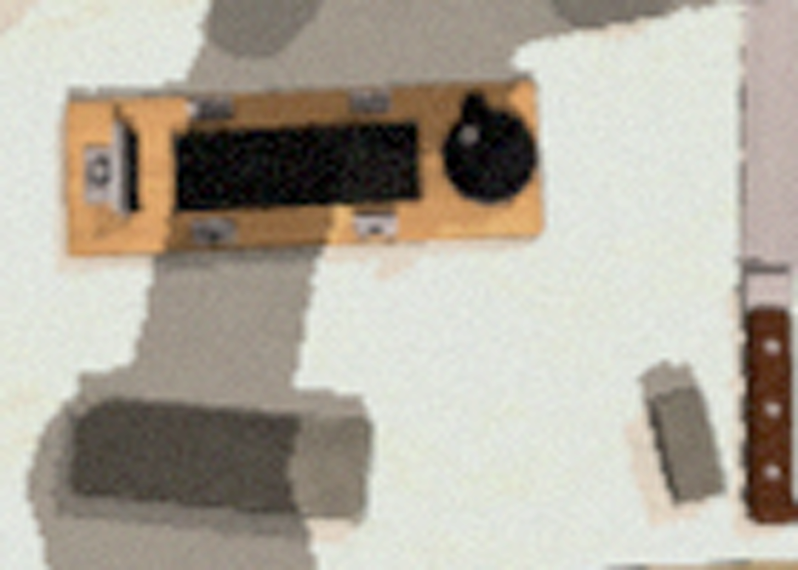

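View pics/sc1.png

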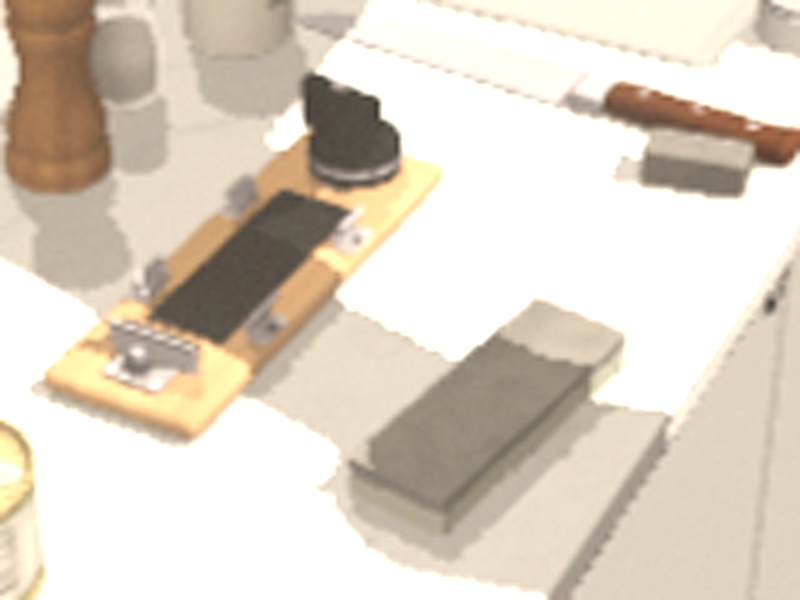

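The close-up shows the stone's top corners at crop-top (80,400), (372,408), (364,512) and (73,497). The board corners are at (68,95), (540,80), (543,238) and (68,254). I'll cast both and check the sizes.

```bash
python3 - <<'E'
from h import *
np.set_printoptions(precision=4,suppress=True)
for n in("top","scene"):
    c=arm.get_calibration(n); print(n,"C",-np.array(c["R"]).T@c["t"])
def show(nm,P):
    P=np.array(P)[:,:2]; print(nm,P.tolist().__repr__() if 0 else P.round(4).tolist(),"mean",P.mean(0),"sides",[round(float(np.linalg.norm(P[i]-P[i-1])),4) for i in range(4)])
    r=cv2.minAreaRect((P*1000).astype(np.float32)); print("   rect",r)
T=lambda x,y:(170+(x+.5)/5.7-.5,165+(y+.5)/5.7-.5)
S=lambda x,y:(190+(x+.5)/5-.5,165+(y+.5)/5-.5)
show("stone top",[cast("top",T(*p),.02) for p in[(78,400),(372,408),(365,512),(73,497)]])
show("stone scene",[cast("scene",S(*p),.02) for p in[(537,301),(622,342),(447,512),(355,465)]])
show("board top",[cast("top",T(*p),.014) for p in[(68,95),(540,80),(543,238),(68,254)]])
show("board scene",[cast("scene",S(*p),.014) for p in[(47,377),(192,433),(440,172),(302,130)]])
im=arm.grab_frame("top"); hsv=cv2.cvtColor(im,cv2.COLOR_RGB2HSV)
m=cv2.inRange(hsv,(8,90,40),(25,255,255)); m[:170]=0;m[220:]=0;m[:,:165]=0;m[:,280:]=0
p=cv2.findNonZero(cv2.morphologyEx(m,cv2.MORPH_OPEN,np.ones((3,3))))
h=cv2.convexHull(p)[:,0]
P=np.array([cast("top",q,.014)[:2] for q in h]);print("board mask",cv2.minAreaRect((P*1000).astype(np.float32)))
# stone mask: saturation/value in both shadow/lit
for (u,v) in[(190,245),(228,246),(175,225),(245,245),(205,235),(205,225),(220,243),(205,252),(205,256)]: print((u,v),hsv[v,u],end=' ')
# cam disc top z=.033: dark blob
m=cv2.inRange(hsv,(0,0,0),(180,255,32)); m[:175]=0;m[205:]=0;m[:,:246]=0;m[:,268:]=0
mm=cv2.moments(m,True);uv=(mm['m10']/mm['m00'],mm['m01']/mm['m00']);print("\ncam",uv,mm['m00'],cast("top",uv,.033))
# stop plate and lugs by hand at bed height
for nm,q,z in[("lugs",(211,107),.02),("",(371,99),.02),("",(212,229),.02),("",(376,223),.02),("pad corners",(177,137),.014),("",(417,123),.014),("",(420,200),.014),("",(180,210),.014)]:print(nm,cast("top",T(*q),z))
E
```

```text
top C [ 0.3522 -0.048   1.0731]
scene C [0.1133 0.7857 0.6322]
stone top [[0.4642, 0.1336], [0.452, -0.0156], [0.4, -0.0096], [0.4155, 0.137]] mean [0.4329 0.0614] sides [0.0488, 0.1497, 0.0523, 0.1474]
   rect ((432.0248718261719, 61.17692947387695), (149.6764678955078, 52.31720733642578), 85.30357360839844)
stone scene [[0.4443, -0.0122], [0.3968, -0.001], [0.4156, 0.1425], [0.4633, 0.134]] mean [0.43   0.0659] sides [0.1474, 0.0488, 0.1447, 0.0484]
   rect ((429.9207458496094, 65.18342590332031), (149.64149475097656, 48.521671295166016), 82.53399658203125)
board top [[0.626, 0.137], [0.6206, -0.1122], [0.5359, -0.1084], [0.5409, 0.1385]] mean [0.5808 0.0137] sides [0.0851, 0.2493, 0.0848, 0.2469]
   rect ((580.7413940429688, 13.320671081542969), (249.31430053710938, 85.07467651367188), 88.76481628417969)
board scene [[0.6193, 0.1395], [0.5399, 0.1424], [0.5392, -0.1017], [0.6234, -0.105]] mean [0.5805 0.0188] sides [0.2445, 0.0795, 0.2441, 0.0843]
   rect ((581.6814575195312, 18.710769653320312), (247.1439208984375, 84.25936889648438), 89.83020782470703)
board mask ((579.6701049804688, 14.403251647949219), (244.43905639648438, 83.34322357177734), 89.38188934326172)
(190, 245) [27 48 48] (228, 246) [19 46 89] (175, 225) [ 43  12 143] (245, 245) [ 40  16 142] (205, 235) [16 31 90] (205, 225) [23 32 96] (220, 243) [17 48 48] (205, 252) [21 48 53] (205, 256) [15 31 81] 
cam (255.19897959183675, 191.44897959183675) 196.0 [ 0.5784 -0.0818  0.033 ]
lugs [0.6139 0.0613 0.02  ]
 [ 0.6136 -0.0226  0.02  ]
 [0.5489 0.0628 0.02  ]
 [ 0.5474 -0.0221  0.02  ]
pad corners [0.6001 0.0803 0.014 ]
 [ 0.6008 -0.0461  0.014 ]
 [ 0.5595 -0.0455  0.014 ]
 [0.561  0.0798 0.014 ]
```

```bash
cat > go.py <<'E'
# prints remaining tool-frame shift and turn to world x y z yaw
import sys,numpy as np
from scipy.spatial.transform import Rotation as Ro
from cell import arm
s=arm.read_state(); R=Ro.from_euler('xyz',s["orientation"])
x,y,z,w=map(float,sys.argv[1:5])
T=Ro.from_euler('xyz',[np.pi,0,w])
print("t",round(s["clock"],2),"pos",s["tool_pos"].round(4),"rpy",s["orientation"].round(4),"F",s["force"].round(2),"M",s["ft_torque"].round(3),"open",round(s["opening"],4),"grip",round(s["finger_force"],1))
print("shift",R.inv().apply(np.array([x,y,z])-s["tool_pos"]).round(4),"turn",(R.inv()*T).as_rotvec().round(4))
E
python3 -m inch '[[[0,0,0],[0,0,-0.14],0],[[0,0,0],[0,0,-0.14],0],[[0,0,0],[0,0,-0.14],0],[[0,0,0],[0,0,-0.14],0],[[0,0,0],[0,0,-0.14],0],[[0,0,0],[0,0,-0.14],0],[[0,0,0],[0,0,-0.14],0],[[0,0,0],[0,0,-0.14],0],[[0.04,0.011,0],[0,0,0],0],[[0.04,0.011,0],[0,0,0],0],[[0.04,0.011,0],[0,0,0],0],[[0.04,0.011,0],[0,0,0],0]]'
python3 -m inch '[[[0.04,0.011,0],[0,0,0],0],[[0.04,0.011,0],[0,0,0],0],[[0.04,0.011,0],[0,0,0],0],[[0.04,0.011,0],[0,0,0],0],[[0.04,0.011,0],[0,0,0],0],[[0.04,0.011,0],[0,0,0],0],[[0.04,0.011,0],[0,0,0],0],[[0.04,0.011,0],[0,0,0],0],[[0.04,0.011,0],[0,0,0],0],[[0.04,0.011,0],[0,0,0],0],[[0,0,0],[0,0,0],0],[[0,0,0],[0,0,0],0]]'
python3 go.py .4325 .0613 .1 1.466
```

```text
clock: 1.45
tool_pos: [0.2549, -0.3854, 0.2501]
orientation: [3.141, -0.0, 1.463]
force: [0.2, -0.5, 0.6]
opening: 0.0854
finger_force: 0.0
clock: 2.65
tool_pos: [0.4067, -0.0004, 0.2502]
orientation: [-3.141, 0.001, 1.466]
force: [0.9, 0.5, 0.8]
opening: 0.0855
finger_force: 0.0
t 2.65 pos [ 4.067e-01 -4.000e-04  2.502e-01] rpy [-3.1413e+00  7.0000e-04  1.4665e+00] F [0.9  0.47 0.77] M [-0.006  0.013  0.017] open 0.0855 grip 0.0
shift [0.0642 0.0193 0.1501] turn [-0.0003  0.0007  0.0005]
```

```bash
python3 -m inch '[[[0.032,0.0095,0.03],[0,0,0],0],[[0.032,0.0095,0.03],[0,0,0],0],[[0,0,0.04],[0,0,0],0],[[0,0,0.04],[0,0,0],0],[[0,0,0.03],[0,0,0],0],[[0,0,0.02],[0,0,0],0],[[0,0,0.015],[0,0,0],0],[[0,0,0.01],[0,0,0],0],[[0,0,0.01],[0,0,0],0],[[0,0,0],[0,0,0],0],[[0,0,0],[0,0,0],0]]' 
python3 go.py .4325 .0613 .02 1.466
python3 -c "
from h import *
crop('scene',230,120,350,240,5,'s2.png')"
```

```text
clock: 3.75
tool_pos: [0.4328, 0.0602, 0.0256]
orientation: [3.141, 0.0, 1.463]
force: [0.6, -0.4, -0.2]
opening: 0.0852
finger_force: 0.0
t 3.75 pos [0.4328 0.0602 0.0256] rpy [3.1412e+00 1.0000e-04 1.4632e+00] F [ 0.61 -0.39 -0.18] M [-0.036 -0.056  0.024] open 0.0852 grip 0.0
shift [ 0.0011 -0.0004  0.0056] turn [ 0.0004  0.0001 -0.0028]
```

View pics/s2.png

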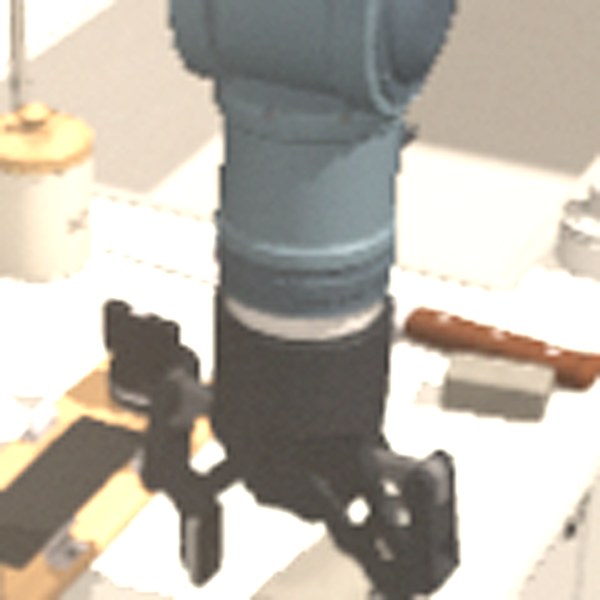

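The fingers straddle the stone, with the left tip near (200,575) and the right near (420,590). I'll lower 4 mm and grip.

```bash
python3 -m inch '[[[0,0,0.0045],[0,0,0],0],[[0,0,0],[0,0,0],0.3],[[0,0,0],[0,0,0],0.6],[[0,0,0],[0,0,0],0.8],[[0,0,0],[0,0,0],0.8],[[0,0,0],[0,0,0],0.8],[[0,0,0],[0,0,0],0.8],[[0,0,0],[0,0,0],0.8],[[0,0,0],[0,0,0],0.8]]' 45
python3 -m inch '[[[0,0,-0.01],[0,0,0],0.8],[[0,0,-0.02],[0,0,0],0.8],[[0,0,-0.025],[0,0,0],0.8],[[0,0,0],[0,0,0],0.8],[[0,0,0],[0,0,0],0.8]]'
python3 go.py .581 .020 .1 1.556
python3 -c "
from h import *
crop('top',170,165,270,265,6,'t3.png')
crop('scene',200,130,330,280,4,'s3.png')"
```

```text
clock: 4.7
tool_pos: [0.4326, 0.0607, 0.0213]
orientation: [3.141, -0.0, 1.464]
force: [-1.4, 0.8, 4.7]
opening: 0.049
finger_force: 46.5
clock: 5.2
tool_pos: [0.433, 0.0606, 0.076]
orientation: [3.14, -0.0, 1.464]
force: [0.6, -0.0, -2.7]
opening: 0.0487
finger_force: 47.5
t 5.2 pos [0.433  0.0606 0.076 ] rpy [ 3.1401 -0.      1.4639] F [ 0.6  -0.01 -2.67] M [0.056 0.015 0.01 ] open 0.0487 grip 47.5
shift [-0.0245  0.1516 -0.0238] turn [ 0.0015  0.0001 -0.0921]
```

View pics/t3.png

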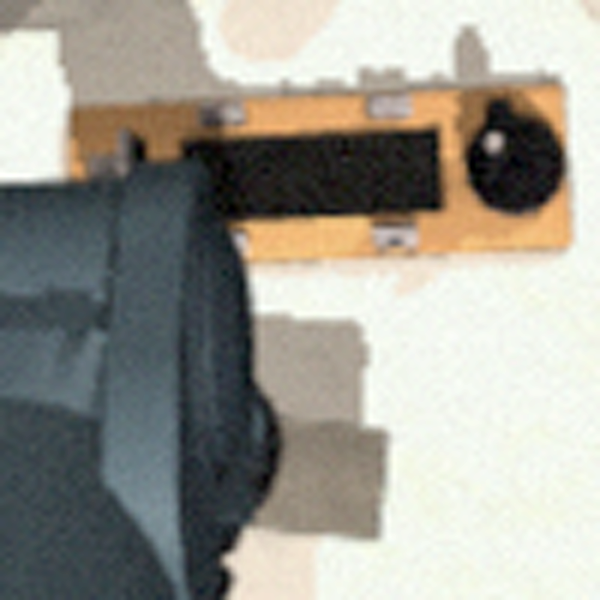

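View pics/s3.png

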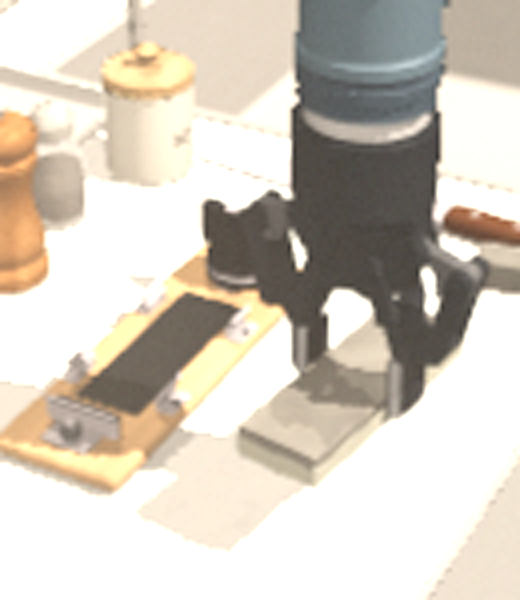

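The stone is lifted level. Its near end in the top crop runs (388,432)-(381,540), and its far end in the scene crop has corners at (243,430) and (312,468). From these I'll compute the offset along the length.

```bash
python3 - <<'E'
from h import *
np.set_printoptions(precision=4,suppress=True)
T=lambda x,y:(170+(x+.5)/6-.5,165+(y+.5)/6-.5)
S=lambda x,y:(200+(x+.5)/4-.5,130+(y+.5)/4-.5)
zt=.0747
print("right end",[cast("top",T(*p),zt)[:2] for p in[(388,432),(381,540)]])
print("left end scene",[cast("scene",S(*p),zt)[:2] for p in[(243,430),(312,468)]])
for n,q,z in[("lug upR",(390,106),.022),("lug loR",(396,236),.022),("lug upL",(222,113),.022)]:print(n,cast("top",T(*q),z))
# board edges by mask, line fits on the top camera (bottom edge right part & top edge)
im=arm.grab_frame("top");hsv=cv2.cvtColor(im,cv2.COLOR_RGB2HSV)
m=cv2.inRange(hsv,(8,80,40),(25,255,255))
for a,b,f in((190,245,np.min),(213,262,np.max)):
    P=np.array([cast("top",(u,f(np.nonzero(m[178:212,u])[0])+178+(-.5 if f is np.min else .5)),.014)[:2] for u in range(a,b)])
    k=np.polyfit(P[:,1],P[:,0],1);print("edge slope dx/dy",k, "x at y=.015",np.polyval(k,.015),"res",np.std(P[:,0]-np.polyval(k,P[:,1])))
# cam disc: lowest/right outline
g=im.max(2); m=(g<30).astype('uint8'); m[:180]=0;m[203:]=0;m[:,:246]=0;m[:,268:]=0
c=max(cv2.findContours(m,cv2.RETR_EXTERNAL,cv2.CHAIN_APPROX_NONE)[0],key=cv2.contourArea)[:,0]
c=c[c[:,1]>=191]; Q=np.array([cast("top",q,.033)[:2] for q in c])
A=np.c_[2*Q,np.ones(len(Q))];s=np.linalg.lstsq(A,(Q**2).sum(1),rcond=None)[0];print("disc",s[:2],"r",np.sqrt(s[2]+s[0]**2+s[1]**2))
E
```

```text
right end [array([ 0.4457, -0.0155]), array([ 0.3971, -0.0101])]
left end scene [array([0.4633, 0.1347]), array([0.4181, 0.1461])]
lug upR [ 0.6122 -0.0224  0.022 ]
lug loR [ 0.5464 -0.0222  0.022 ]
lug upL [0.6132 0.0612 0.022 ]
edge slope dx/dy [0.0243 0.6178] x at y=.015 0.6181865298599268 res 0.0059527914777321965
edge slope dx/dy [0.0122 0.5383] x at y=.015 0.5384834727839786 res 0.0008922085625963775
disc [ 0.5761 -0.0815] r 0.02061467010539178
```

```bash
python3 -m inch '[[[-0.006,0.03,-0.001],[0,0,0],0.8],[[-0.007,0.038,0],[0,0,0],0.8],[[-0.007,0.038,0],[0,0,0],0.8],[[-0.006,0.03,0],[0,0,0],0.8],[[0,0.0155,0],[0,0,-0.046],0.8],[[0,0,0],[0,0,-0.046],0.8],[[0,0,0],[0,0,0],0.8],[[0,0,0],[0,0,0],0.8]]'
python3 go.py .5807 .0185 .055 1.559
```

```text
clock: 6.15
tool_pos: [0.579, 0.0187, 0.0755]
orientation: [-3.139, -0.0, 1.555]
force: [-0.5, 0.3, -1.0]
opening: 0.0491
finger_force: 47.5
t 6.15 pos [0.579  0.0187 0.0755] rpy [-3.1387e+00 -1.0000e-04  1.5549e+00] F [-0.49  0.3  -1.01] M [ 0.037 -0.022 -0.056] open 0.0491 grip 47.5
shift [-0.0001  0.0017  0.0205] turn [-0.0029 -0.0001 -0.0041]
```

```bash
python3 -m inch '[[[0,0.0017,0.01],[0,0,-0.004],0.8],[[0,0,0.01],[0,0,0],0.8],[[0,0,0],[0,0,0],0.8],[[0,0,0],[0,0,0],0.8]]'
python3 go.py .5807 .0185 .0355 1.559
python3 - <<'E'
from h import *
s=3.9
a=cv2.resize(arm.grab_frame("top")[150:250,165:275,::-1],None,fx=3.6,fy=3.6,interpolation=2)
b=cv2.resize(arm.grab_frame("scene")[145:255,190:290,::-1],None,fx=3.6,fy=3.6,interpolation=2)
h=max(a.shape[0],b.shape[0]);f=lambda q:cv2.copyMakeBorder(q,0,h-q.shape[0],0,0,0)
cv2.imwrite("pics/c4.png",np.clip(np.hstack([f(a),f(b)])*1.6,0,255))
E
```

```text
clock: 6.55
tool_pos: [0.5811, 0.0186, 0.056]
orientation: [-3.14, -0.0, 1.56]
force: [0.9, -0.6, -2.6]
opening: 0.0488
finger_force: 47.4
t 6.55 pos [0.5811 0.0186 0.056 ] rpy [-3.1397 -0.      1.5597] F [ 0.88 -0.61 -2.6 ] M [0.018 0.032 0.033] open 0.0488 grip 47.4
shift [-0.0001 -0.0004  0.0205] turn [-0.0018 -0.      0.0007][ WARN:0@3.370] global loadsave.cpp:1063 imwrite_ Unsupported depth image for selected encoder is fallbacked to CV_8U.
```

View pics/c4.png

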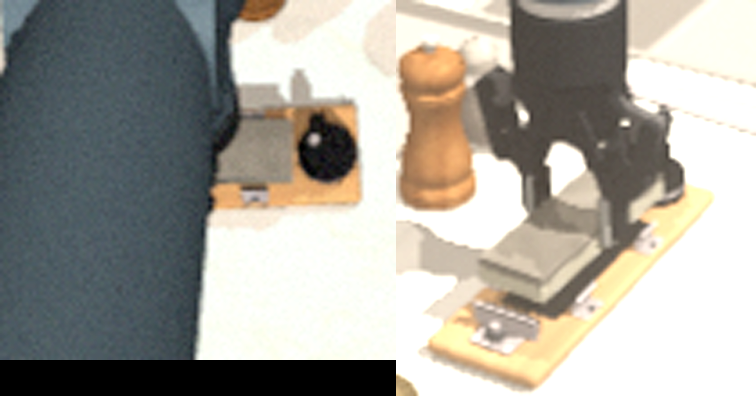

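The stone is over the bed, with its cam end at about (293,117)-(293,183) in the left crop. I'll check that end against the lug and disc.

```bash
python3 - <<'E'
from h import *
T=lambda x,y:(165+(x+.5)/3.6-.5,150+(y+.5)/3.6-.5)
for n,q,z in[("endU",(293,117),.0547),("endL",(293,183),.0547),("lug",(255,196),.022),("disc left",(299,150),.033),("disc right",(357,150),.033)]:print(n,cast("top",T(*q),z).round(4))
E
```

```text
endU [ 0.6027 -0.0562  0.0547]
endL [ 0.5488 -0.0534  0.0547]
lug [ 0.5459 -0.0219  0.022 ]
disc left [ 0.5801 -0.0598  0.033 ]
disc right [ 0.5775 -0.1071  0.033 ]
```

```bash
python3 -m inch '[[[-0.0007,-0.0004,0.004],[0,0,0],0.8],[[0,0,0.004],[0,0,0],0.8],[[0,0,0.003],[0,0,0],0.8],[[0,0,0.002],[0,0,0],0.8],[[0,0,0],[0,0,0],0.8]]'
python3 -m inch '[[[0,0,0.002],[0,0,0],0.8],[[0,0,0.002],[0,0,0],0.8],[[0,0,0],[0,0,0],0.8]]'
python3 go.py .5807 .0180 .0353 1.559
```

```text
clock: 7.15
tool_pos: [0.5813, 0.0178, 0.0433]
orientation: [-3.141, 0.0, 1.56]
force: [-0.4, -0.1, -2.1]
opening: 0.0493
finger_force: 47.5
clock: 7.45
tool_pos: [0.5815, 0.0178, 0.0396]
orientation: [-3.141, -0.0, 1.56]
force: [-0.4, -0.2, -2.8]
opening: 0.0491
finger_force: 47.3
t 7.45 pos [0.5815 0.0178 0.0396] rpy [-3.1414 -0.      1.5597] F [-0.35 -0.19 -2.76] M [-0.01   0.153 -0.023] open 0.0491 grip 47.3
shift [ 0.0001 -0.0008  0.0043] turn [-0.0002 -0.      0.0007]
```

```bash
python3 -m inch '[[[0,0,0.0015],[0,0,0],0.8],[[0,0,0],[0,0,0],0.8]]'
python3 -m inch '[[[0,0,0.0015],[0,0,0],0.8],[[0,0,0],[0,0,0],0.8]]'
python3 -m inch '[[[0,0,0.001],[0,0,0],0.8],[[0,0,0],[0,0,0],0.8],[[0,0,0],[0,0,0],0.8]]'
python3 go.py .5807 .0180 .0353 1.559
```

```text
clock: 7.65
tool_pos: [0.5814, 0.0179, 0.0379]
orientation: [-3.141, -0.0, 1.56]
force: [-0.3, -0.2, -2.9]
opening: 0.0492
finger_force: 47.3
clock: 7.85
tool_pos: [0.5815, 0.0179, 0.0365]
orientation: [-3.141, -0.0, 1.56]
force: [-1.5, -0.2, -1.7]
opening: 0.0489
finger_force: 47.3
clock: 8.15
tool_pos: [0.5815, 0.0179, 0.0357]
orientation: [-3.141, -0.0, 1.56]
force: [-0.8, 1.0, -2.4]
opening: 0.0494
finger_force: 47.2
t 8.15 pos [0.5815 0.0179 0.0357] rpy [-3.1414 -0.      1.5599] F [-0.83  1.   -2.42] M [0.065 0.209 0.119] open 0.0494 grip 47.2
shift [ 0.0001 -0.0008  0.0004] turn [-0.0002 -0.      0.0009]
```

Almost down, with no significant contact force. I'll lower the last bit until it touches, then open.

```bash
python3 -m inch '[[[0,0,0.0008],[0,0,0],0.8],[[0,0,0],[0,0,0],0.8],[[0,0,0],[0,0,0],0.8]]'
python3 go.py .5807 .0180 .0353 1.559
```

```text
clock: 8.45
tool_pos: [0.5815, 0.0179, 0.0354]
orientation: [-3.142, -0.0, 1.56]
force: [-3.1, 1.1, 4.6]
opening: 0.0491
finger_force: 47.9
t 8.45 pos [0.5815 0.0179 0.0354] rpy [-3.1416e+00 -1.0000e-04  1.5599e+00] F [-3.09  1.11  4.56] M [0.144 0.84  0.04 ] open 0.0491 grip 47.9
shift [ 0.0001 -0.0008  0.0001] turn [-0.     -0.0001  0.0009]
```

```bash
python3 -m inch '[[[0,0,0],[0,0,0],0.35],[[0,0,0],[0,0,0],0.25],[[0,0,0],[0,0,0],0.15],[[0,0,0],[0,0,0],0.1],[[0,0,0],[0,0,0],0.1],[[0,0,0],[0,0,0],0.1]]'
python3 -m inch '[[[0,0,-0.01],[0,0,0],0.1],[[0,0,-0.03],[0,0,0],0.1],[[0,0,-0.04],[0,0,0],0.1],[[0,0,-0.03],[0,0,0],0.1],[[-0.045,0,0],[0,0,-0.14],0.1],[[-0.045,0,0],[0,0,-0.14],0.1],[[0,0,0],[0,0,-0.14],0.1],[[0,0,0],[0,0,-0.14],0.1],[[0,0,0],[0,0,-0.14],0.1],[[0,0,0],[0,0,-0.14],0.1],[[0,0,0],[0,0,-0.14],0.1],[[0,0,0],[0,0,-0.14],0.1]]'
python3 go.py .5807 -.072 .15 2.84
python3 - <<'E'
from h import *
a=cv2.resize(arm.grab_frame("top")[150:250,165:275,::-1],None,fx=3.6,fy=3.6,interpolation=2)
b=cv2.resize(arm.grab_frame("scene")[145:255,190:290,::-1],None,fx=3.6,fy=3.6,interpolation=2)
h=max(a.shape[0],b.shape[0]);f=lambda q:cv2.copyMakeBorder(q,0,h-q.shape[0],0,0,0)
cv2.imwrite("pics/c5.png",np.clip(np.hstack([f(a),f(b)])*1.6,0,255).astype('uint8'))
E
```

```text
clock: 9.05
tool_pos: [0.5818, 0.0178, 0.035]
orientation: [3.141, 0.0, 1.56]
force: [0.2, -1.2, 0.7]
opening: 0.0768
finger_force: 0.0
clock: 10.25
tool_pos: [0.587, -0.0719, 0.1458]
orientation: [3.142, 0.001, 2.686]
force: [0.3, 0.0, -0.9]
opening: 0.0766
finger_force: 0.0
t 10.25 pos [ 0.587  -0.0719  0.1458] rpy [3.1415e+00 7.0000e-04 2.6855e+00] F [ 0.25  0.02 -0.86] M [ 0.    -0.019  0.008] open 0.0766 grip 0.0
shift [ 0.0056 -0.0029 -0.0042] turn [ 0.      0.0007 -0.1545]
```

View pics/c5.png

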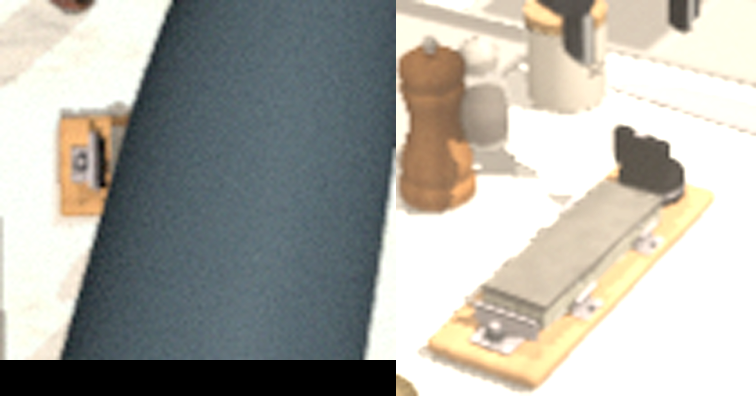

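The stone sits flat in the bed with a gap at both ends. I'll estimate the wing direction from its top edge in the first scene crop, (305,76)-(380,100), at z=0.068.

```bash
python3 - <<'E'
from h import *
S=lambda x,y:(190+(x+.5)/5-.5,165+(y+.5)/5-.5)
P=[cast("scene",S(*q),.068)[:2] for q in[(305,76),(380,100)]];d=P[0]-P[1]
print(P,np.linalg.norm(d),"dir",np.arctan2(d[1],d[0]),(P[0]+P[1])/2)
im=arm.grab_frame("scene");g=im.max(2)[175:205,245:275]
for r in g[2:26]:print(' '.join('%3d'%v for v in r))
E
```

```text
[array([ 0.60374791, -0.07460198]), array([ 0.55858238, -0.07099035])] 0.04530969993625924 dir -0.07979445765506432 [ 0.58116515 -0.07279616]
191 192 191 191 191 192 200 205 206 206 206 206 206 206 206 206 206 206 206 206 206 206 206 206 206 206 193 165 149 155
192 192 191 191 192 192 195 199 203 205 206 205 206 206 206 205 206 206 206 206 206 206 206 206 206 206 206 206 206 197
191 191 191 192 192 187 167 153 178 192 196 203 206 206 206 206 206 206 206 206 206 206 206 206 206 206 206 207 206 206
192 193 193 192 189 160  96  63  62  80 134 182 200 204 205 206 205 205 206 206 206 206 206 206 206 206 206 206 206 206
193 192 193 192 178 128  60  60  65  67  66 129 177 192 194 197 203 206 206 205 206 206 206 206 206 206 206 206 206 206
192 192 192 192 177 128  58  59  60  62  65 120 157 164 146 142 178 196 204 206 206 206 206 206 206 206 206 207 207 206
192 192 193 191 178 129  59  57  58  57  59  65  72  88  82  67  79 136 178 192 196 203 206 206 206 207 206 206 207 206
192 192 193 193 179 128  59  58  59  60  58  59  60  60  60  64  68  66  67  80 135 188 206 206 207 207 206 207 206 20
[... 1221 characters left out ...]
 132 108  71  61  61  60  60  61  60  59  59  62  62  62  63  65  67  67  66  67 153 196 204 206 206
159 138 133 133 134 136 129 109  88  79  74  68  64  62  60  60  61  63  62  63  68  67  63  69  89 155 188 197 204 205
142 132 131 132 134 135 137 139 134 124 112 100  87  78  73  63  62  64  63  63  64  67  78  94 106 166 195 196 197 199
133 131 131 132 134 137 138 141 140 142 139 131 122 114 104  94  89  75  73  72  83 105 116 116  99 161 195 197 198 199
133 133 133 134 137 139 142 142 143 144 143 138 132 131 133 139 130 112 105  98 117 132 114  82 112 162 189 199 200 201
134 134 136 138 139 140 141 142 142 141 141 140 139 140 141 137 132 134 123  97  89  78  67 103 158 180 191 199 201 202
```

The wing angle comes out at about 0.32 rad, accounting for the diagonal chord, which agrees with the disc offset. I'll move above the knob, align and half close.

```bash
python3 -m inch '[[[0.0056,-0.0027,0],[0,0,-0.13],0.5],[[0,0,0.01],[0,0,0],0.5],[[0,0,0],[0,0,0],0.5],[[0,0,0],[0,0,0],0.5]]'
python3 go.py .5807 -.072 .058 2.816
```

```text
clock: 10.8
tool_pos: [0.5804, -0.0716, 0.1344]
orientation: [-3.141, -0.001, 2.807]
force: [0.4, 1.0, 0.7]
opening: 0.0428
finger_force: 0.0
t 10.8 pos [ 0.5804 -0.0716  0.1344] rpy [-3.1414e+00 -1.1000e-03  2.8072e+00] F [0.41 1.02 0.75] M [ 0.022 -0.023 -0.024] open 0.0428 grip 0.0
shift [-0.0005 -0.0002  0.0764] turn [-0.0002 -0.0011 -0.0088]
```

```bash
python3 -m inch '[[[0,0,0.03],[0,0,0],0.5],[[0,0,0.025],[0,0,0],0.5],[[0,0,0.015],[0,0,0],0.5],[[0,0,0.005],[0,0,0],0.5],[[0,0,0],[0,0,0],0.6],[[0,0,0],[0,0,0],0.7],[[0,0,0],[0,0,0],0.8]]' 30
python3 go.py .5807 -.072 .058 2.816
```

```text
clock: 11.5
tool_pos: [0.5818, -0.072, 0.0613]
orientation: [3.141, 0.002, 2.809]
force: [0.1, 0.1, 0.1]
opening: 0.0172
finger_force: 0.0
t 11.5 pos [ 0.5818 -0.072   0.0613] rpy [3.1414e+00 2.4000e-03 2.8095e+00] F [0.14 0.14 0.09] M [-0.032 -0.006  0.026] open 0.0172 grip 0.0
shift [ 0.0011 -0.0004  0.0033] turn [ 0.0002  0.0024 -0.0065]
```

```bash
python3 -m inch '[[[0,0,0],[0,0,0],0.9],[[0,0,0],[0,0,0],1],[[0,0,0],[0,0,0],1],[[0,0,0],[0,0,0],1],[[0,0,0],[0,0,0],1]]' 40
python3 go.py .5807 -.072 .058 2.816
```

```text
clock: 12.0
tool_pos: [0.5816, -0.0728, 0.0613]
orientation: [-3.14, 0.003, 2.81]
force: [-2.5, -3.0, 5.2]
opening: 0.0113
finger_force: 40.3
t 12.0 pos [ 0.5816 -0.0728  0.0613] rpy [-3.1401e+00  2.7000e-03  2.8095e+00] F [-2.5  -2.95  5.17] M [-0.792  0.315  0.219] open 0.0113 grip 40.3
shift [0.0011 0.0004 0.0033] turn [-0.0015  0.0027 -0.0065]
```

Gripped. I'll set a firm grip and turn clockwise (+z of the tool) while watching the moment.

```bash
python3 -m inch '[[[0,0,0],[0,0,0],1],[[0,0,0],[0,0,0],1],[[0,0,0],[0,0,0.03],1],[[0,0,0],[0,0,0.06],1],[[0,0,0],[0,0,0.06],1],[[0,0,0],[0,0,0.06],1],[[0,0,0],[0,0,0.06],1],[[0,0,0],[0,0,0.03],1],[[0,0,0],[0,0,0],1]]' 110
python3 go.py .5807 -.072 .058 2.816
```

```text
clock: 12.9
tool_pos: [0.5814, -0.0731, 0.0615]
orientation: [-3.14, 0.003, 2.508]
force: [-2.2, -3.9, 7.6]
opening: 0.0101
finger_force: 107.0
t 12.9 pos [ 0.5814 -0.0731  0.0615] rpy [-3.1403  0.0032  2.5084] F [-2.23 -3.86  7.6 ] M [-0.845  0.526  0.028] open 0.0101 grip 107.0
shift [0.0012 0.0004 0.0035] turn [-0.0018  0.003  -0.3076]
```

```bash
python3 -m inch '[[[0,0,0],[0,0,0.05],1],[[0,0,0],[0,0,0.06],1],[[0,0,0],[0,0,0.06],1],[[0,0,0],[0,0,0.06],1],[[0,0,0],[0,0,0.04],1],[[0,0,0],[0,0,0],1]]'
python3 go.py .5807 -.072 .058 2.816
```

```text
clock: 13.5
tool_pos: [0.5812, -0.0733, 0.0615]
orientation: [-3.141, 0.004, 2.238]
force: [-3.4, -5.5, 7.8]
opening: 0.0097
finger_force: 107.1
t 13.5 pos [ 0.5812 -0.0733  0.0615] rpy [-3.1406  0.0036  2.2381] F [-3.37 -5.46  7.8 ] M [-0.959  0.619  0.036] open 0.0097 grip 107.1
shift [0.0013 0.0004 0.0035] turn [-0.002   0.0032 -0.5779]
```

```bash
for i in 1; do python3 -m inch '[[[0,0,0],[0,0,0.03],1],[[0,0,0],[0,0,0.03],1]]' >/dev/null; done
python3 go.py .5807 -.072 .058 2.816; python3 -m inch '[[[0,0,0],[0,0,0.03],1],[[0,0,0],[0,0,0.03],1]]' >/dev/null
python3 go.py .5807 -.072 .058 2.816
```

```text
t 13.7 pos [ 0.5811 -0.0733  0.0615] rpy [-3.1406  0.0037  2.178 ] F [-3.62 -5.8   8.01] M [-0.978  0.649  0.28 ] open 0.0102 grip 107.4
shift [0.0013 0.0004 0.0035] turn [-0.0022  0.0032 -0.638 ]
t 13.9 pos [ 0.5811 -0.0734  0.0615] rpy [-3.1407  0.0038  2.118 ] F [-3.53 -4.92  7.8 ] M [-0.997  0.694  0.312] open 0.0102 grip 107.4
shift [0.0014 0.0004 0.0035] turn [-0.0022  0.0033 -0.698 ]
```

The free-turning moment reads 0.28–0.31, as expected. From here I'll use small steps and read after each.

```bash
g(){ python3 go.py .5807 -.072 .058 2.816 | grep -o 'rpy.*' | grep open; }
python3 -m inch '[[[0,0,0],[0,0,0.02],1],[[0,0,0],[0,0,0.02],1]]' >/dev/null; g
python3 -m inch '[[[0,0,0],[0,0,0.02],1],[[0,0,0],[0,0,0.02],1]]' >/dev/null; g
python3 -m inch '[[[0,0,0],[0,0,0.02],1],[[0,0,0],[0,0,0.02],1]]' >/dev/null; g
```

```text
rpy [-3.1407  0.0038  2.0784] F [-3.98 -5.29  8.38] M [-1.039  0.704  0.286] open 0.0097 grip 107.5
rpy [-3.1408  0.0039  2.0384] F [-3.92 -5.13  8.13] M [-1.038  0.703  0.272] open 0.0101 grip 107.5
rpy [-3.1409  0.004   1.9983] F [-2.68 -6.29  9.37] M [-1.037  0.699  0.315] open 0.0101 grip 107.5
```

```bash
g(){ python3 go.py .5807 -.072 .058 2.816 | grep -o 'rpy.*' | grep open; }
python3 -m inch '[[[0,0,0],[0,0,0.02],1],[[0,0,0],[0,0,0.02],1]]' >/dev/null; g
python3 -m inch '[[[0,0,0],[0,0,0.02],1]]' >/dev/null; g
python3 -m inch '[[[0,0,0],[0,0,0.02],1]]' >/dev/null; g
```

```text
rpy [-3.141   0.004   1.9583] F [-4.73 -5.43  7.51] M [-1.046  0.764  0.297] open 0.0104 grip 107.5
rpy [-3.141   0.004   1.9384] F [-4.38 -6.03  8.28] M [-1.093  0.804  0.348] open 0.0101 grip 107.5
rpy [-3.1411  0.004   1.9184] F [-4.41 -5.98  9.12] M [-1.075  0.814  0.281] open 0.0099 grip 107.5
```

```bash
g(){ python3 go.py .5807 -.072 .058 2.816 | grep -o 'rpy.*' | grep open; }
python3 -m inch '[[[0,0,0],[0,0,0.02],1]]' >/dev/null; g
python3 -m inch '[[[0,0,0],[0,0,0.02],1]]' >/dev/null; g
python3 -m inch '[[[0,0,0],[0,0,0.02],1]]' >/dev/null; g
```

```text
rpy [-3.141   0.004   1.8984] F [-3.04 -5.24  8.63] M [-1.045  0.838  0.313] open 0.01 grip 107.5
rpy [-3.1411  0.004   1.8783] F [-4.94 -5.57  8.97] M [-1.038  0.823  0.292] open 0.0104 grip 107.5
rpy [-3.1411  0.004   1.8583] F [-4.67 -5.31  9.29] M [-1.122  0.815  0.369] open 0.01 grip 107.5
```

```bash
g(){ python3 go.py .5807 -.072 .058 2.816 | grep -o 'rpy.*' | grep open; }
python3 -m inch '[[[0,0,0],[0,0,0.02],1]]' >/dev/null; g
python3 -m inch '[[[0,0,0],[0,0,0.02],1]]' >/dev/null; g
```

```text
rpy [-3.1411  0.0041  1.8385] F [-4.01 -5.7   9.19] M [-1.105  0.86   0.426] open 0.0099 grip 107.7
rpy [-3.1411  0.0043  1.8189] F [-3.84 -6.05  8.87] M [-1.157  0.879  0.59 ] open 0.0104 grip 107.8
```

The clamp has bitten: the moment is about 0.3 above free turning. I'll take one more step.

```bash
g(){ python3 go.py .5807 -.072 .058 2.816 | grep -o 'rpy.*' | grep open; }
python3 -m inch '[[[0,0,0],[0,0,0.016],1]]' >/dev/null; g
python3 -m inch '[[[0,0,0],[0,0,0],1]]' >/dev/null; g
```

```text
rpy [-3.1411  0.0043  1.8032] F [-4.67 -6.61  8.09] M [-1.079  0.813  0.597] open 0.0101 grip 107.9
rpy [-3.1411  0.0043  1.8035] F [-4.45 -6.68  8.87] M [-1.101  0.884  0.457] open 0.0097 grip 107.7
```

```bash
g(){ python3 go.py .5807 -.072 .058 2.816 | grep -o 'rpy.*' | grep open; }
python3 -m inch '[[[0,0,0],[0,0,0.016],1]]' >/dev/null; g
```

```text
rpy [-3.1411  0.0044  1.7877] F [-4.77 -6.3   9.39] M [-1.122  0.776  0.697] open 0.0097 grip 108.0
```

The moment is about 0.40 above free turning and 0.065 rad past the bite, which counts as firm. I'll release, go up and check.

```bash
python3 -m inch '[[[0,0,0],[0,0,0],0.85],[[0,0,0],[0,0,0],0.7],[[0,0,0],[0,0,0],0.6],[[0,0,0],[0,0,0],0.55],[[0,0,0],[0,0,0],0.55],[[0,0,-0.02],[0,0,0],0.55],[[0,0,-0.04],[0,0,0],0.55],[[0,0,-0.04],[0,0,0],0.55],[[0,0,-0.04],[0,0,0],0.55],[[0,0,0],[0,0,0],0.55]]'
python3 -m inch '[[[-0.02,0.04,0],[0,0,0],0.55],[[-0.02,0.045,0],[0,0,0],0.55],[[-0.02,0.045,0],[0,0,0],0.55],[[-0.02,0.045,0],[0,0,0],0.55],[[0,0,0],[0,0,0],0.55],[[0,0,0],[0,0,0],0.55]]'
python3 go.py .58 -.072 .2 1.7
python3 - <<'E'
from h import *
a=cv2.resize(arm.grab_frame("top")[130:250,165:275,::-1],None,fx=3.6,fy=3.6,interpolation=2)
b=cv2.resize(arm.grab_frame("scene")[145:255,190:290,::-1],None,fx=3.6,fy=3.6,interpolation=2)
h=max(a.shape[0],b.shape[0]);f=lambda q:cv2.copyMakeBorder(q,0,h-q.shape[0],0,0,0)
cv2.imwrite("pics/c6.png",np.clip(np.hstack([f(a),f(b)])*1.6,0,255).astype('uint8'))
E
```

```text
clock: 16.7
tool_pos: [0.5845, -0.0724, 0.2065]
orientation: [3.131, 0.005, 1.788]
force: [0.6, -0.7, -0.2]
opening: 0.0385
finger_force: 0.0
clock: 17.3
tool_pos: [0.7573, -0.1098, 0.1976]
orientation: [-3.139, -0.001, 1.788]
force: [-0.6, 0.1, -0.7]
opening: 0.0385
finger_force: 0.0
t 17.3 pos [ 0.7573 -0.1098  0.1976] rpy [-3.1387e+00 -1.5000e-03  1.7878e+00] F [-0.65  0.13 -0.68] M [-0.044  0.025 -0.002] open 0.0385 grip 0.0
shift [ 0.0751 -0.165  -0.0018] turn [-0.0029 -0.0014  0.0878]
```

View pics/c6.png

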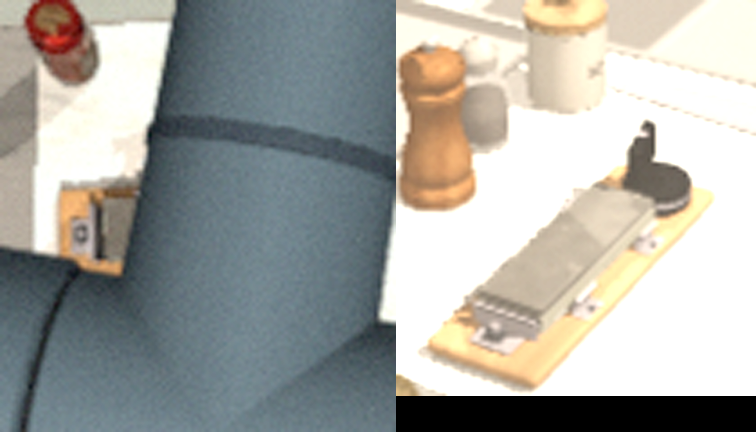

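The stone is flat against the stop, with the cam lobe on its other end and the bystanders unmoved. My side step went away from the robot, so I'll retrace it for clearance and hand in.

```bash
python3 -m inch '[[[0.01,-0.04,0],[0,0,0],0.55],[[0.01,-0.04,0],[0,0,0],0.55],[[0,0,0],[0,0,0],0.55],[[0,0,0],[0,0,0],0.55],[[0,0,0],[0,0,0],0.55]]'
python3 -c "
from cell import arm
print(arm.close_job())"
```

```text
clock: 17.9
tool_pos: [0.6783, -0.1077, 0.2037]
orientation: [3.138, 0.002, 1.788]
force: [0.5, 0.3, 1.0]
opening: 0.0387
finger_force: 0.0
the job is handed in; nothing more can be done
None
```

The stone lies flat in the bed, clamped against the stop at an estimated 20 N before letting go (about 13 N after), and the job was handed in at about 18 s; no verdict came back.

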